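# Hang the rod caddy on the yellow pipe hook

## Robot

A 6-joint arm with a two-finger parallel gripper is mounted at the origin on the work surface. World frame = base frame: x ahead of the robot, y to its left, z up, the work surface at z = 0. Lengths are in mm, angles in degrees, forces in N, time in s.
With the tool pointing down it reaches from about 275 to 725 mm from the base axis. Payload 5.6 kg.
Tool frame: the origin (TCP) lies at the very end of the fingers, on their centre line; the grasp point (between the pads) lies 19 mm behind it (ctrl.hold_point_z is the distance from the TCP to the grasp point, in mm); z points along the fingers, y is the line along which they close (so a half turn about z gives the same grasp; the last joint's range is limited). The gripper opens to 85 mm and grips with 20 to 120 N. Pads are 22 mm wide; open, the fingers measure 114 mm over their backs; the gripper's body (76 mm by 85 mm) begins 54 mm behind the grasp point. The pads swing forward as they close: fully open they stand 13 mm farther back than shut.
Start: joints at [-50.959, 14.616, 6.199, 0, -81.583, -16.306], TCP at [212.576, -507.252, 231.283] pointing down, gripper open.
Joint ranges: [-168.99, 168.99], [-69.2, 112.95], [-62.41, 85.93], [-164.36, 98.24], [-168.68, -3.75], [-174.98, 174.98]. Speed limits (degrees/s): [147.25, 147.25, 180, 180, 180, 180].

## Interface

Orientations are given as [roll, pitch, yaw] about the fixed x, y, z axes, in that order (R = Rz(yaw) Ry(pitch) Rx(roll)).
In Python, from bench import ctrl gives the robot as it stands. The module is installed in compiled form; this text tells all that it offers.
- The arm moves only by the tool apply_moves, never from a script. Its argument "series" is a list of rows, each an object of numbers: "fingers": the finger opening in m, from 0 to 0.0854; "tx", "ty", "tz": the shift along the tool's x, y, z in m; "yaw": the turn about the tool's z in rad. A call has 1 to 12 rows; each row is the pose to reach, as a shift and turn from the pose commanded when the call began, along the tool's axes at that moment; what a row does not reach only later rows make up. A row lasts 1/8 s, in which the tool goes at most 62.5 mm and 10.7 degrees, less where a joint would pass 70% of its speed; a pose out of reach is approached as far as the arm can. A call with a gripper value outside its range is refused whole. The fingers move at their own pace and stop on an object; "newtons" is the grip in N (left out, the last holds). Time passes only in rows, so rows that repeat a pose let the fingers close. It gives the time, the measured TCP pose, the force, the opening and the grip force at its end, in the units of the state.
- ctrl.get_state(): the state, without advancing time (a new reading comes with each control period).
- ctrl.grab_frame(name): name is "side" or "top"; returns a dict with "pixels" (420x560x3 uint8, red, green, blue), "z_map" (420x560 float32, mm along the optical axis (not along the pixel's ray), 0 where there is no reading), "mtx" (3x3 intrinsics, pixels), "view" (4x4, takes a point from world to camera coordinates). Camera axes: x right, y down, z forward; pixel columns grow to the right and rows downward; lengths in mm; the calibration is good to about 2 mm. A picture is of the moment at which its call begins.
- ctrl.hand_in(): hands the job in; it is judged then, once.
Trained networks look in a picture, given as the dict that the camera call returned (one of the last four; its "shot" number tells which), for a name from the list of things; names that differ only in an ending like _2 or _b are one class to them, and where a whole thing is asked for, a point or a joint stands for the part that bears it (a point fixed in the world has none). Each returns a list of dicts, best first, with "conf" (0 to 1); they miss things now and then, are a little off and sometimes report something else, mostly with a low value. They report only what shows in the picture. A call takes as long as a camera call.
- ctrl.boxes_of(picture, target): "box" ([centre column, centre row, width, height] as shares, 0 to 1, of the picture: columns of its width, rows of its height, round what is visible of it).
- ctrl.masks_of(picture, target): "region" (420x560 bool, what is visible of it) and "box" ([centre column, centre row, width, height] as shares, 0 to 1, of the picture: columns of its width, rows of its height, round what is visible of it).
- ctrl.mark_of(picture, target): "at" ([row, column] as shares, 0 to 1, of the picture: columns of its width, rows of its height: a listed point, or the origin of a listed thing).
The state is a dict: "time": time; "joints": joint angles; "qvel": joint speeds; "joint_torque": joint torques, N m; "tool_pos": TCP position; "ee_rot": TCP orientation; "wrist_force": force on the tool from outside, world axes, zero at the start; "torque": the same for the moment, N m; "finger_gap": opening from 0.0 (shut) to 1.0 (fully open); "gripper_force": force on a finger pad.
Only numpy, scipy, OpenCV 4.12 (cv2) and the standard library are available. Lean on these libraries where they do the work, as an engineer would, in place of code of your own. Each camera call takes 0.05 s, during which the arm holds its last target. There are 200 camera calls.

## Task

Clear the glassworker's bench before the torch is lit: hang the red caddy of rod ends by its loop handle on the hook of the yellow pipe stand. Keep it upright so that the rods stay in, leave it hanging still, and leave the white caddy where it stands.

Things in the scene. Friction and masses are not known exactly. Their poses are not given: they have to be found in the camera images.
- red_caddy: Red open metal caddy, 100 long (x) x 52 wide (y) x 45 mm high, 0.3 kg, amber rods inside. Origin: underside centre, z up. Rigid upright steel loop at mid-length, strap 20 mm wide (x), 4 thick: vertical legs at y=+-28, 60 over outer faces, up to z=100; bar across y, underside z=106, top 110. Opening below: 52 wide, 60 high. Grip across the legs at z 70-95. Hung: origin 119 above bench.
- white_caddy: Bystander: a white caddy with green rods, otherwise the same shape and size as the red one.
- yellow_stand: Fixed stand of yellow pipe (28 mm, collar 38, 240 high) on a 100 mm round foot. Origin: foot's underside centre, z up. Hook: 10 mm steel bar, level along the stand's -x (roughly to the robot), centre line z=220, from the pipe to x=-108, then turned up to a tip at x=-124, top z=239. The red caddy's bar rests on the level part, caddy lengthwise along the hook, centre near x=-80, clear of the pipe.
- blue_stand: Bystander: a fixed stand of blue pipe with an empty hook, same shape and size as the yellow one. Between y=-0.3 and 0.3 m, up to x=0.8 m, only the stands and caddies are on the bench; elsewhere nothing there is over 150 mm high.

How it is judged (in metres and radians):
At the end, for the whole second after the job is handed in: The red caddy hangs by its loop on the yellow stand's hook, touching the stand: its origin 105 to 133 mm above the foot's underside, 40 to 118 mm out along the hook and within 22 mm to either side of it, upright within 15 degrees and at rest (z of red_caddy in the frame of yellow_stand between 0.105 and 0.133 m and x of red_caddy in the frame of yellow_stand between -0.118 and -0.04 m and y of red_caddy in the frame of yellow_stand between -0.022 and 0.022 m and angle between red_caddy's own z axis and vertical below 0.26 rad and contact force between red_caddy and yellow_stand above 0.8 N and linear speed of red_caddy below 0.05 m/s and angular speed of red_caddy below 0.6 rad/s).
It fails at once if the white caddy is moved more than 30 mm (distance of white_caddy from where it was at the start of the episode above 0.03 m).
It fails at once if the white caddy is tipped more than 30 degrees (angle between white_caddy's own z axis and vertical above 0.52 rad).
It fails at once if the red caddy is tipped more than 35 degrees (angle between red_caddy's own z axis and vertical above 0.61 rad).
It also fails if it takes over 40 s, if anything falls off the work surface, if the arm or the gripper's body presses on something with over 40 N, if the wrist force passes 120 N, or if a joint passes its speed limit or range.

## Working session

There is one attempt and no reset: what is moved stays moved. The work goes in short steps, Python scripts to look and compute and a tool call to move; the robot and the scene stay as the last step left them, time stands still between calls to the robot, and variables do not carry over. Pictures are saved under pics/ and viewed, at most 10 in all, crops included, and the job is handed in when it is done.

Besides the shell and the picture viewer there is one more tool, called in YAML: its name, and indented under it one key for each argument. apply_moves: Moves the arm, as the interface text tells. Its arguments: {"type":"object","properties":{"series":{"type":"array"},"newtons":{"type":"number"}},"required":["series"]}

```bash
mkdir -p pics
cat > h.py <<'E'
import numpy as np, cv2
from bench import ctrl
def cloud(f):
    z=f["z_map"].astype(float); v,u=np.mgrid[:420,:560]; K=np.array(f["mtx"])
    c=np.stack([(u-K[0,2])/K[0,0]*z,(v-K[1,2])/K[1,1]*z,z,np.ones_like(z)],-1)
    return (c@np.linalg.inv(np.array(f["view"])).T)[...,:3], z>0
def save(f,n): cv2.imwrite("pics/"+n,f["pixels"][...,::-1])
E
python3 - <<'E'
from h import *
s=ctrl.get_state();print({k:np.round(s[k],2) for k in s})
for n in("top","side"):
    f=ctrl.grab_frame(n);save(f,n+"0.png");P,ok=cloud(f)
    print(n,np.round(np.linalg.inv(f["view"])[:3,3]))
    for t in("red_caddy","white_caddy","yellow_stand","blue_stand"):
        for m in ctrl.masks_of(f,t)[:2]:
            q=P[m["region"]&ok]
            print(t,round(m["conf"],2),np.round(m["box"],2),len(q),np.round(np.percentile(q,[2,50,98],axis=0)).tolist() if len(q) else 0)
            for lo,hi in((30,50),(85,115),(205,226),(228,260)):
                w=q[(q[:,2]>lo)&(q[:,2]<hi)]
                if len(w)>5: 
                    r=cv2.minAreaRect(w[:,:2].astype(np.float32)); print('   ',lo,len(w),np.round(w.mean(0)),np.round(r[0]),np.round(r[1]),round(r[2],1))
E
python3 -c "
import cv2,numpy as np
"
```

```text
{'time': np.float64(0.0), 'joints': array([-5.096e+01,  1.465e+01,  6.130e+00, -3.000e-02, -8.158e+01,
       -1.631e+01]), 'qvel': array([-0.03,  0.05, -0.04,  0.07, -0.02,  0.01]), 'joint_torque': array([-0.000e+00, -3.866e+01,  2.379e+01,  5.370e+00, -1.000e-02,
       -0.000e+00]), 'tool_pos': array([ 212.4 , -506.81,  230.39]), 'ee_rot': array([ 179.89,   -0.  , -157.27]), 'wrist_force': array([-0.79, -0.31, -0.82]), 'torque': array([-0.04, -0.  ,  0.02]), 'gripper_force': np.float64(0.0), 'finger_gap': np.float64(1.0)}
top [477. -12. 967.]
red_caddy 0.64 [0.3  0.68 0.1  0.15] 2057 [[420.0, 170.0, 3.0], [468.0, 206.0, 29.0], [517.0, 243.0, 110.0]]
    30 454 [469. 207.  41.] [469. 206.] [100.  57.] 20.5
    85 458 [469. 205. 106.] [469. 207.] [20. 61.] 20.8
red_caddy 0.21 [0.64 0.35 0.11 0.23] 3107 [[611.0, -180.0, 5.0], [712.0, -142.0, 44.0], [763.0, -101.0, 241.0]]
    30 224 [ 717. -141.   41.] [ 721. -143.] [43. 36.] 59.6
    85 83 [ 715. -140.  101.] [ 717. -141.] [27. 12.] 60.4
    205 457 [ 668. -149.  223.] [ 671. -154.] [122.  32.] 12.6
    228 589 [ 711. -145.  239.] [
[... 1793 characters left out ...]
6.8
yellow_stand 0.98 [0.34 0.49 0.14 0.28] 3317 [[596.0, 130.0, 4.0], [694.0, 180.0, 78.0], [749.0, 217.0, 240.0]]
    30 242 [697. 180.  40.] [702. 177.] [43. 36.] 66.1
    85 164 [697. 180. 100.] [699. 179.] [28. 16.] 58.5
    205 471 [659. 172. 221.] [654. 165.] [134.  28.] 16.7
    228 408 [689. 176. 237.] [652. 163.] [146.  35.] 14.4
blue_stand 0.57 [0.55 0.29 0.14 0.26] 2452 [[614.0, -198.0, 0.0], [711.0, -136.0, 86.0], [770.0, -100.0, 240.0]]
    30 163 [ 714. -137.   40.] [ 719. -142.] [40. 38.] 40.0
    85 131 [ 714. -137.  100.] [ 715. -137.] [24. 14.] 38.9
    205 367 [ 675. -143.  220.] [ 667. -150.] [132.  26.] 12.4
    228 252 [ 707. -141.  237.] [ 668. -155.] [141.  38.] 12.1
```

View pics/top0.png

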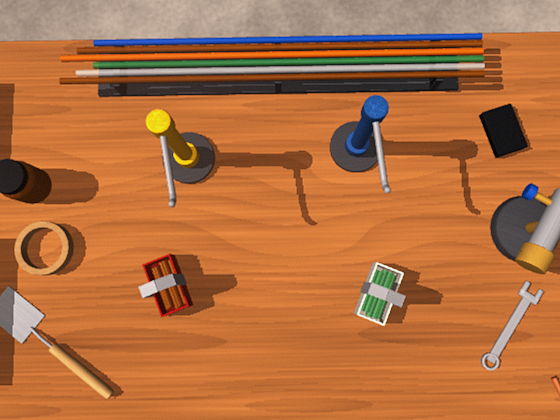

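View pics/side0.png

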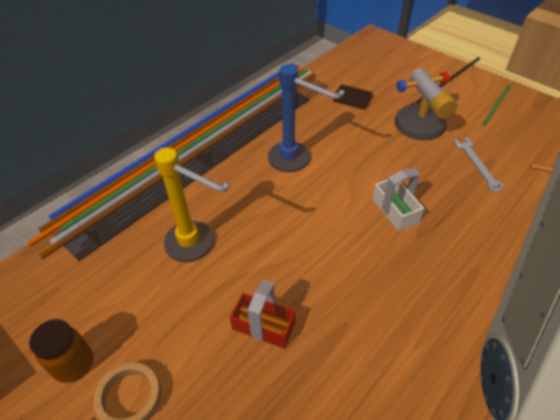

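The top view shows the red caddy at about (165,285) and the yellow stand's hook running from (165,133) to its tip at (172,203). The white caddy is at (380,293). The networks agree, apart from a low-confidence "red_caddy" on the blue stand. Next I'll fit the hook line and compute the first move.

```bash
cat >> h.py <<'E'
def best(f,t):
    P,ok=cloud(f); m=ctrl.masks_of(f,t)[0]; k=m["region"]&ok
    return P[k], f["pixels"][k].astype(int)
def totool(dx,dy,dz,yaw):
    a=np.radians(yaw); return np.round([dx*np.cos(a)+dy*np.sin(a),dx*np.sin(a)-dy*np.cos(a),-dz],1)
E
python3 - <<'E'
from h import *
for n in("top","side"):
    f=ctrl.grab_frame(n)
    q,c=best(f,"yellow_stand")
    g=(c.max(1)-c.min(1)<60)&(q[:,2]>208)&(q[:,2]<245); h=q[g]
    d=cv2.fitLine(h[:,:2].astype(np.float32),cv2.DIST_HUBER,0,.01,.01).ravel()
    print(n,"hook",len(h),np.round(d,3),np.degrees(np.arctan2(d[1],d[0])),"xr",np.percentile(h[:,0],[1,99]),"zmax",np.percentile(h[:,2],[50,99]))
    t=h[h[:,0]<np.percentile(h[:,0],6)];print(" tip",t.mean(0).round(1))
    y=q[(c.max(1)-c.min(1)>90)&(q[:,2]>236)];print(" piptop",len(y),np.round(cv2.minEnclosingCircle(y[:,:2].astype(np.float32)),1) if 0 else (y[:,:2].min(0)+y[:,:2].max(0))/2)
    ft=q[(q[:,2]<14)]; print(" foot",[np.round(v,1) for v in cv2.minEnclosingCircle(ft[:,:2].astype(np.float32))])
print(totool(468-212.5,207-507*-1,-6,-157.3))
E
```

```text
top hook 452 [9.87000e-01 1.62000e-01 6.36708e+02 1.61867e+02] 9.297985 xr [583.11985924 689.4078305 ] zmax [224.99194172 240.16345743]
 tip [585.1 153.9 238. ]
 piptop 471 [708.07108619 174.17720968]
 foot [array([711.9, 222.2]), np.float64(96.7)]
side hook 357 [9.88000e-01 1.56000e-01 6.33886e+02 1.65504e+02] 8.950514 xr [580.09164569 692.88155797] zmax [223.90704915 238.2519792 ]
 tip [581.6 156.2 235.1]
 piptop 274 [704.91080163 175.91732279]
 foot [array([767.2, 133.3]), np.float64(124.4)]
[-511.2  560.1    6. ]
```

apply_moves:
  series:
    - {"fingers": 0.085,"tx": -0.04,"ty": 0.045,"tz": 0}
    - {"tx": -0.08,"ty": 0.09}
    - {"tx": -0.12,"ty": 0.13}
    - {"tx": -0.16,"ty": 0.175}
    - {"tx": -0.2,"ty": 0.22}
    - {"tx": -0.24,"ty": 0.265}
    - {"tx": -0.28,"ty": 0.31}
    - {"tx": -0.32,"ty": 0.35}
    - {"tx": -0.36,"ty": 0.395}
    - {"tx": -0.4,"ty": 0.44}
    - {"tx": -0.44,"ty": 0.485}
    - {"tx": -0.46,"ty": 0.505}

```text
schema error: expected keys fingers, tx, ty, tz, yaw
```

Run:
```python
from h import *
s=ctrl.get_state();print(s["time"],np.round(s["tool_pos"],1),np.round(s["ee_rot"],2),np.round(s["joints"],1),np.round(s["wrist_force"],1))
p=s["tool_pos"];print(totool(468-p[0],207-p[1],0,s["ee_rot"][2]))
```

```text
0.7 [ 212.6 -507.3  231.3] [-180.      0.   -157.27] [-51.   14.6   6.2  -0.  -81.6 -16.3] [ 0.5  0.1 -0.3]
[-511.6  560.1    0. ]
```

apply_moves:
  series:
    - {"fingers": 0.085,"tx": -0.04,"ty": 0.045,"tz": 0,"yaw": 0}
    - {"fingers": 0.085,"tx": -0.08,"ty": 0.09,"tz": 0,"yaw": 0}
    - {"fingers": 0.085,"tx": -0.12,"ty": 0.13,"tz": 0,"yaw": 0}
    - {"fingers": 0.085,"tx": -0.16,"ty": 0.175,"tz": 0,"yaw": 0}
    - {"fingers": 0.085,"tx": -0.2,"ty": 0.22,"tz": 0,"yaw": 0}
    - {"fingers": 0.085,"tx": -0.24,"ty": 0.265,"tz": 0,"yaw": 0}
    - {"fingers": 0.085,"tx": -0.28,"ty": 0.31,"tz": 0,"yaw": 0}
    - {"fingers": 0.085,"tx": -0.32,"ty": 0.35,"tz": 0,"yaw": 0.047}
    - {"fingers": 0.085,"tx": -0.36,"ty": 0.395,"tz": 0,"yaw": 0.047}
    - {"fingers": 0.085,"tx": -0.4,"ty": 0.44,"tz": 0,"yaw": 0.047}
    - {"fingers": 0.085,"tx": -0.44,"ty": 0.485,"tz": 0,"yaw": 0.047}
    - {"fingers": 0.085,"tx": -0.46,"ty": 0.505,"tz": 0,"yaw": 0.047}

```text
time: 2.2
tool_pos: [442.1, 139.0, 231.0]
ee_rot: [180.0, -0.0, -159.8]
wrist_force: [0.1, -0.3, 0.3]
finger_gap: 0.992
gripper_force: 0.0
```

```bash
cat > st.py <<'E'
from h import *
import sys
x,y=map(float,sys.argv[1:3])
s=ctrl.get_state();print(s["time"],np.round(s["tool_pos"],1),np.round(s["ee_rot"],2),np.round(s["joints"],1),np.round(s["wrist_force"],1),s["finger_gap"],s["gripper_force"])
p=s["tool_pos"];print(totool(x-p[0],y-p[1],0,s["ee_rot"][2]))
E
python3 st.py 468 207
```

```text
2.2 [442.1 139.  231. ] [ 1.7999e+02 -1.0000e-02 -1.5982e+02] [  36.9    4.7   -5.9   -0.   -79.4 -106.7] [ 0.1 -0.3  0.3] 0.9918788335488232 0.0
[-47.8  54.9   0. ]
```

apply_moves:
  series:
    - {"fingers": 0.085,"tx": -0.024,"ty": 0.028,"tz": 0,"yaw": 0}
    - {"fingers": 0.085,"tx": -0.048,"ty": 0.055,"tz": 0.02,"yaw": 0}
    - {"fingers": 0.085,"tx": -0.048,"ty": 0.055,"tz": 0.05,"yaw": 0}
    - {"fingers": 0.085,"tx": -0.048,"ty": 0.055,"tz": 0.08,"yaw": 0}
    - {"fingers": 0.085,"tx": -0.048,"ty": 0.055,"tz": 0.1,"yaw": 0}
    - {"fingers": 0.085,"tx": -0.048,"ty": 0.055,"tz": 0.1,"yaw": 0}

```text
time: 2.95
tool_pos: [467.0, 203.8, 130.0]
ee_rot: [-179.9, -0.2, -160.0]
wrist_force: [-0.4, 0.2, -0.3]
finger_gap: 0.996
gripper_force: 0.0
```

```bash
python3 st.py 468 207
python3 - <<'E'
from h import *
f=ctrl.grab_frame("side");cv2.imwrite("pics/s1.png",cv2.resize(f["pixels"][180:400,160:400,::-1],None,fx=2.5,fy=2.5))
E
```

```text
2.95 [467.  203.8 130. ] [-179.94   -0.19 -159.96] [  41.2   13.4  -10.6   -0.   -66.3 -111.2] [-0.4  0.2 -0.3] 0.9962817263287096 0.0
[-2.   2.7  0. ]
```

View pics/s1.png

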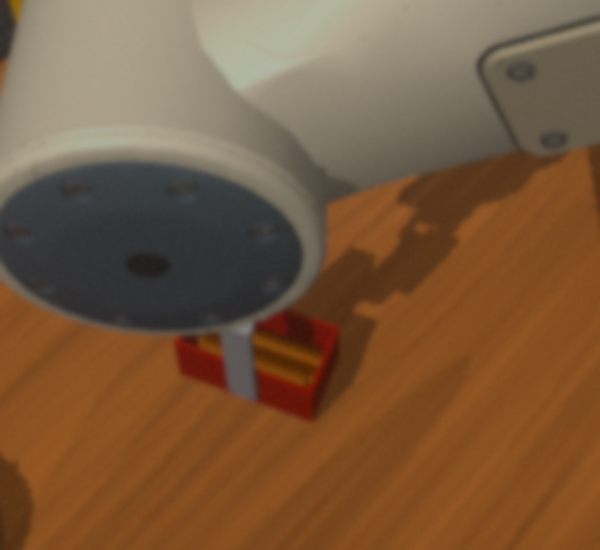

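The view shows the arm hiding the gripper; the red caddy stands undisturbed at crop (260,350). I'll descend and grip.

apply_moves:
  series:
    - {"fingers": 0.085,"tx": -0.002,"ty": 0.002,"tz": 0.02,"yaw": 0}
    - {"fingers": 0.085,"tx": -0.002,"ty": 0.002,"tz": 0.04,"yaw": 0}
    - {"fingers": 0.085,"tx": -0.002,"ty": 0.002,"tz": 0.06,"yaw": 0}
    - {"fingers": 0.085,"tx": -0.002,"ty": 0.002,"tz": 0.069,"yaw": 0}
    - {"fingers": 0.085,"tx": -0.002,"ty": 0.002,"tz": 0.069,"yaw": 0}

```text
time: 3.62
tool_pos: [469.4, 207.1, 62.8]
ee_rot: [-180.0, 0.0, -160.0]
wrist_force: [-0.2, 0.2, 0.3]
finger_gap: 0.993
gripper_force: 0.0
```

apply_moves:
  newtons: 50
  series:
    - {"fingers": 0.07,"tx": 0,"ty": 0,"tz": 0,"yaw": 0}
    - {"fingers": 0.065,"tx": 0,"ty": 0,"tz": 0,"yaw": 0}
    - {"fingers": 0.06,"tx": 0,"ty": 0,"tz": 0,"yaw": 0}
    - {"fingers": 0.045,"tx": 0,"ty": 0,"tz": 0,"yaw": 0}
    - {"fingers": 0.045,"tx": 0,"ty": 0,"tz": 0,"yaw": 0}
    - {"fingers": 0.045,"tx": 0,"ty": 0,"tz": 0,"yaw": 0}
    - {"fingers": 0.045,"tx": 0,"ty": 0,"tz": 0,"yaw": 0}

```text
time: 4.5
tool_pos: [469.6, 207.4, 63.2]
ee_rot: [180.0, 0.1, -159.9]
wrist_force: [-1.8, 0.4, 5.5]
finger_gap: 0.697
gripper_force: 55.5
```

apply_moves:
  series:
    - {"fingers": 0.045,"tx": 0,"ty": 0,"tz": -0.01,"yaw": 0}
    - {"fingers": 0.045,"tx": 0,"ty": 0,"tz": -0.03,"yaw": 0}
    - {"fingers": 0.045,"tx": 0,"ty": 0,"tz": -0.055,"yaw": 0}
    - {"fingers": 0.045,"tx": 0,"ty": 0,"tz": -0.08,"yaw": 0}
    - {"fingers": 0.045,"tx": 0,"ty": 0,"tz": -0.105,"yaw": 0.05}
    - {"fingers": 0.045,"tx": 0,"ty": 0,"tz": -0.13,"yaw": 0.1}
    - {"fingers": 0.045,"tx": 0,"ty": 0,"tz": -0.142,"yaw": 0.15}
    - {"fingers": 0.045,"tx": 0,"ty": 0,"tz": -0.148,"yaw": 0.19}
    - {"fingers": 0.045,"tx": 0,"ty": 0,"tz": -0.148,"yaw": 0.19}

```text
time: 5.62
tool_pos: [468.8, 206.8, 210.2]
ee_rot: [180.0, -0.0, -170.8]
wrist_force: [-0.1, 0.2, -3.9]
finger_gap: 0.698
gripper_force: 55.1
```

```bash
python3 st.py 543.6 148.4
python3 - <<'E'
from h import *
for n in("side","top"):
    f=ctrl.grab_frame(n); q,c=best(f,"red_caddy")
    print(n,len(q),np.round(np.percentile(q,[2,50,98],axis=0)).tolist())
    save(f,n+"2.png")
E
```

```text
5.625 [468.8 206.8 210.2] [ 1.7999e+02 -4.0000e-02 -1.7084e+02] [  41.3   10.8   -1.8   -0.   -77.5 -122.2] [-0.1  0.2 -3.9] 0.6984073225434052 55.07088303565979
[-64.6 -69.6   0. ]
side 2703 [[413.0, 177.0, 150.0], [452.0, 205.0, 174.0], [504.0, 240.0, 253.0]]
top 1750 [[417.0, 173.0, 1.0], [449.0, 203.0, 172.0], [519.0, 241.0, 288.0]]
```

View pics/side2.png

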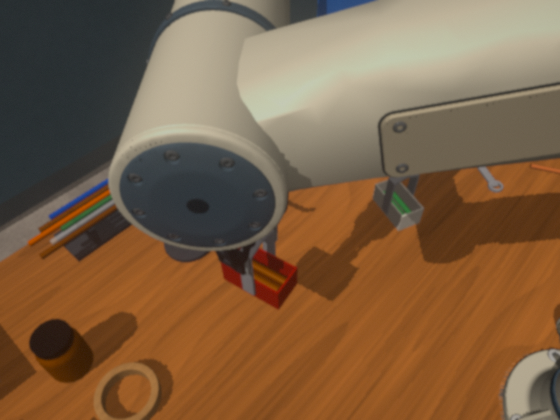

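The view shows the red caddy lifted level at about (260,275). Next I'll check its offset and yaw in the grip.

Run:
```python
from h import *
for n in("side","top"):
    f=ctrl.grab_frame(n); q,c=best(f,"red_caddy")
    red=(c[:,0]>c[:,1]*2.2); 
    w=q[red&(q[:,2]>140)&(q[:,2]<200)]; r=w[w[:,2]>186]
    print(n,len(w),"box",[np.round(v,1) for v in cv2.minAreaRect(w[:,:2].astype(np.float32))],"rim",len(r),[np.round(v,1) for v in cv2.minAreaRect(r[:,:2].astype(np.float32))],np.round(np.percentile(w[:,2],[1,99])))
    h=np.c_[r[:,:2],np.ones(len(r))]; print("rim tilt",np.degrees(np.linalg.lstsq(h,r[:,2],rcond=None)[0][:2]).round(1))
```

```text
side 1636 box [array([465. , 207.4]), array([101.4,  53.9]), np.float64(10.2)] rim 371 [array([464.1, 207.2]), array([98.3, 53.7]), np.float64(9.9)] [149. 193.]
rim tilt [-0.6 -0.2]
top 1089 box [array([467.9, 205.8]), array([98.8, 51.9]), np.float64(8.9)] rim 272 [array([467.9, 205.9]), array([98.8, 51.7]), np.float64(8.9)] [148. 194.]
rim tilt [ 0.  -0.6]
```

apply_moves:
  series:
    - {"fingers": 0.045,"tx": -0.01,"ty": -0.011,"tz": 0,"yaw": 0}
    - {"fingers": 0.045,"tx": -0.025,"ty": -0.027,"tz": 0,"yaw": 0}
    - {"fingers": 0.045,"tx": -0.04,"ty": -0.043,"tz": 0,"yaw": 0}
    - {"fingers": 0.045,"tx": -0.055,"ty": -0.06,"tz": 0,"yaw": 0}
    - {"fingers": 0.045,"tx": -0.062,"ty": -0.067,"tz": 0,"yaw": 0}
    - {"fingers": 0.045,"tx": -0.065,"ty": -0.07,"tz": 0,"yaw": 0}
    - {"fingers": 0.045,"tx": -0.065,"ty": -0.07,"tz": 0,"yaw": 0}

```text
time: 6.9
tool_pos: [544.3, 148.3, 210.2]
ee_rot: [180.0, -0.0, -170.8]
wrist_force: [0.0, -0.1, -3.1]
finger_gap: 0.692
gripper_force: 55.2
```

```bash
python3 st.py 627.5 161.8
python3 - <<'E'
from h import *
f=ctrl.grab_frame("side");save(f,"side3.png")
E
```

```text
6.9 [544.3 148.3 210.2] [ 1.7999e+02 -2.0000e-02 -1.7085e+02] [  31.1   16.6    5.9   -0.   -79.3 -112. ] [ 0.  -0.1 -3.1] 0.6916723554203988 55.22263705730438
[-84.3   0.1   0. ]
```

View pics/side3.png

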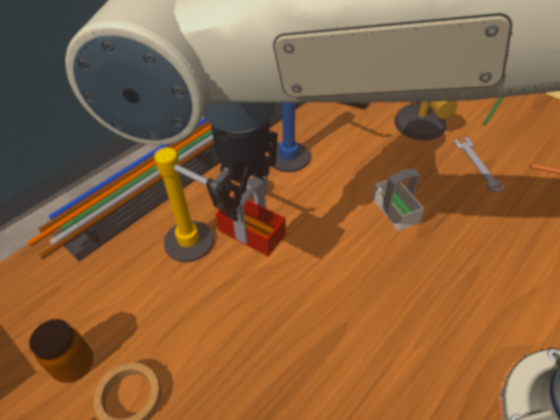

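The view shows the caddy level at about (250,225), with the hook (175-215, 165-185) pointing into its loop, so I'll insert along the hook.

apply_moves:
  series:
    - {"fingers": 0.045,"tx": -0.008,"ty": 0,"tz": 0,"yaw": 0}
    - {"fingers": 0.045,"tx": -0.016,"ty": 0,"tz": 0,"yaw": 0}
    - {"fingers": 0.045,"tx": -0.024,"ty": 0,"tz": 0,"yaw": 0}
    - {"fingers": 0.045,"tx": -0.032,"ty": 0,"tz": 0,"yaw": 0}
    - {"fingers": 0.045,"tx": -0.04,"ty": 0,"tz": 0,"yaw": 0}
    - {"fingers": 0.045,"tx": -0.05,"ty": 0,"tz": 0,"yaw": 0}
    - {"fingers": 0.045,"tx": -0.06,"ty": 0,"tz": 0,"yaw": 0}
    - {"fingers": 0.045,"tx": -0.07,"ty": 0,"tz": 0,"yaw": 0}
    - {"fingers": 0.045,"tx": -0.078,"ty": 0,"tz": 0,"yaw": 0}
    - {"fingers": 0.045,"tx": -0.084,"ty": 0,"tz": 0,"yaw": 0}
    - {"fingers": 0.045,"tx": -0.084,"ty": 0,"tz": 0,"yaw": 0}

```text
time: 8.32
tool_pos: [627.6, 161.6, 210.0]
ee_rot: [-180.0, -0.0, -170.9]
wrist_force: [0.3, 0.3, -3.8]
finger_gap: 0.695
gripper_force: 55.2
```

```bash
python3 st.py 627.5 161.8
python3 - <<'E'
from h import *
f=ctrl.grab_frame("side");cv2.imwrite("pics/s4.png",cv2.resize(f["pixels"][80:280,100:360,::-1],None,fx=3,fy=3))
E
```

```text
8.325 [627.6 161.6 210. ] [-1.8000e+02 -2.0000e-02 -1.7085e+02] [  28.2   26.3   20.2   -0.   -83.9 -109.1] [ 0.3  0.3 -3.8] 0.6954083865289702 55.22053778171539
[0.1 0.2 0. ]
```

View pics/s4.png

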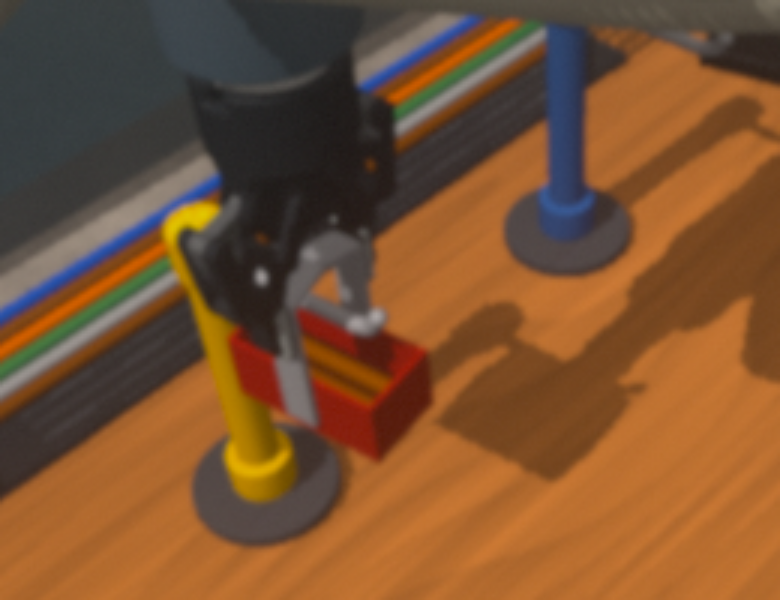

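The view shows the hook threaded through the loop, its tip at crop (370,320) in front of the strap, and the caddy clear of the pipe. I'll lower it now.

apply_moves:
  series:
    - {"fingers": 0.045,"tx": 0,"ty": 0,"tz": 0.006,"yaw": 0}
    - {"fingers": 0.045,"tx": 0,"ty": 0,"tz": 0.012,"yaw": 0}
    - {"fingers": 0.045,"tx": 0,"ty": 0,"tz": 0.018,"yaw": 0}
    - {"fingers": 0.045,"tx": 0,"ty": 0,"tz": 0.022,"yaw": 0}
    - {"fingers": 0.045,"tx": 0,"ty": 0,"tz": 0.025,"yaw": 0}
    - {"fingers": 0.045,"tx": 0,"ty": 0,"tz": 0.027,"yaw": 0}
    - {"fingers": 0.045,"tx": 0,"ty": 0,"tz": 0.027,"yaw": 0}

```text
time: 9.25
tool_pos: [627.3, 161.6, 183.2]
ee_rot: [-180.0, -0.0, -170.8]
wrist_force: [0.1, 0.2, -4.0]
finger_gap: 0.691
gripper_force: 55.2
```

```bash
python3 st.py 627.5 161.8
```

```text
9.25 [627.3 161.6 183.2] [-180.     -0.   -170.85] [  28.2   26.7   17.     0.   -80.2 -109.1] [ 0.1  0.2 -4. ] 0.6911395532609378 55.22360980510712
[-0.2  0.2  0. ]
```

apply_moves:
  series:
    - {"fingers": 0.045,"tx": 0,"ty": 0,"tz": 0.001,"yaw": 0}
    - {"fingers": 0.045,"tx": 0,"ty": 0,"tz": 0.002,"yaw": 0}
    - {"fingers": 0.045,"tx": 0,"ty": 0,"tz": 0.002,"yaw": 0}

```text
time: 9.62
tool_pos: [627.6, 161.6, 182.6]
ee_rot: [180.0, 0.1, -170.8]
wrist_force: [-3.0, 0.7, 3.1]
finger_gap: 0.699
gripper_force: 55.9
```

apply_moves:
  series:
    - {"fingers": 0.045,"tx": 0,"ty": 0,"tz": 0.001,"yaw": 0}
    - {"fingers": 0.045,"tx": 0,"ty": 0,"tz": 0.001,"yaw": 0}

```text
time: 9.88
tool_pos: [627.7, 161.6, 182.5]
ee_rot: [180.0, 0.2, -170.8]
wrist_force: [-5.0, 0.7, 6.5]
finger_gap: 0.696
gripper_force: 56.6
```

apply_moves:
  newtons: 20
  series:
    - {"fingers": 0.055,"tx": 0,"ty": 0,"tz": -0.001,"yaw": 0}
    - {"fingers": 0.058,"tx": 0,"ty": 0,"tz": -0.001,"yaw": 0}
    - {"fingers": 0.06,"tx": 0,"ty": 0,"tz": -0.001,"yaw": 0}
    - {"fingers": 0.062,"tx": 0,"ty": 0,"tz": -0.001,"yaw": 0}
    - {"fingers": 0.065,"tx": 0,"ty": 0,"tz": -0.001,"yaw": 0}
    - {"fingers": 0.07,"tx": 0,"ty": 0,"tz": -0.001,"yaw": 0}
    - {"fingers": 0.078,"tx": 0,"ty": 0,"tz": -0.001,"yaw": 0}
    - {"fingers": 0.085,"tx": 0,"ty": 0,"tz": -0.001,"yaw": 0}
    - {"fingers": 0.085,"tx": 0,"ty": 0,"tz": -0.001,"yaw": 0}
    - {"fingers": 0.085,"tx": 0,"ty": 0,"tz": -0.001,"yaw": 0}

```text
time: 11.12
tool_pos: [627.3, 161.6, 181.3]
ee_rot: [180.0, 0.0, -170.8]
wrist_force: [0.1, -0.1, 0.0]
finger_gap: 0.999
gripper_force: 0.0
```

Run:
```python
from h import *
f=ctrl.grab_frame("side");cv2.imwrite("pics/s5.png",cv2.resize(f["pixels"][80:280,100:360,::-1],None,fx=3,fy=3))
```

```text
(no output)
```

View pics/s5.png

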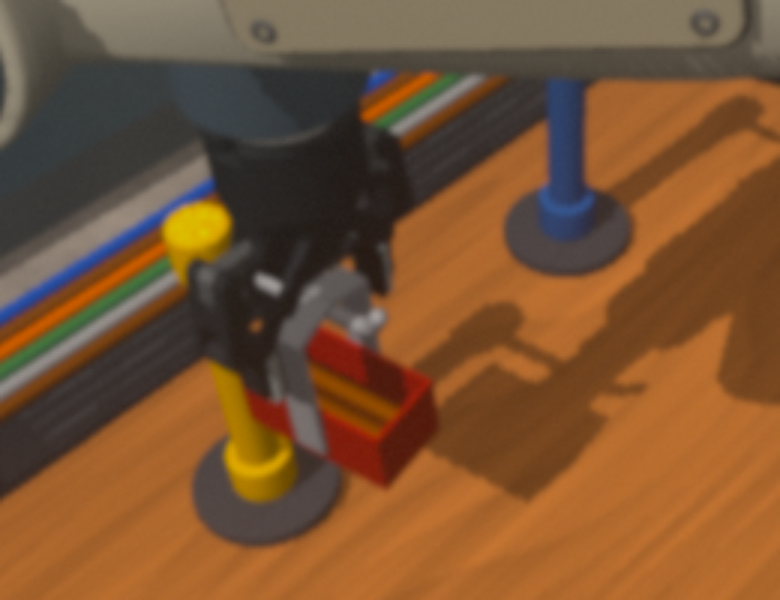

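The caddy now hangs upright on the hook with the loop bar at crop (340,295), and the fingers are open and clear. I'll withdraw straight up.

apply_moves:
  series:
    - {"fingers": 0.085,"tx": 0,"ty": 0,"tz": -0.008,"yaw": 0}
    - {"fingers": 0.085,"tx": 0,"ty": 0,"tz": -0.02,"yaw": 0}
    - {"fingers": 0.085,"tx": 0,"ty": 0,"tz": -0.035,"yaw": 0}
    - {"fingers": 0.085,"tx": 0,"ty": 0,"tz": -0.055,"yaw": 0}
    - {"fingers": 0.085,"tx": 0,"ty": 0,"tz": -0.08,"yaw": 0}
    - {"fingers": 0.085,"tx": 0,"ty": 0,"tz": -0.105,"yaw": 0}
    - {"fingers": 0.085,"tx": 0,"ty": 0,"tz": -0.12,"yaw": 0}
    - {"fingers": 0.085,"tx": 0,"ty": 0,"tz": -0.12,"yaw": 0}
    - {"fingers": 0.085,"tx": 0,"ty": 0,"tz": -0.12,"yaw": 0}
    - {"fingers": 0.085,"tx": 0,"ty": 0,"tz": -0.12,"yaw": 0}

```text
time: 12.42
tool_pos: [627.0, 161.5, 300.4]
ee_rot: [-180.0, -0.1, -170.8]
wrist_force: [0.2, 0.5, -0.4]
finger_gap: 0.999
gripper_force: 0.0
```

Run:
```python
from h import *
for i in range(3):
    f=ctrl.grab_frame("side"); q,c=best(f,"red_caddy"); w=q[(c[:,0]>c[:,1]*2.2)&(q[:,2]>100)&(q[:,2]<180)]
    r=w[w[:,2]>158]
    print([np.round(v,1) for v in cv2.minAreaRect(w[:,:2].astype(np.float32))],np.percentile(w[:,2],[1,99]).round(1),np.degrees(np.linalg.lstsq(np.c_[r[:,:2],np.ones(len(r))],r[:,2],rcond=None)[0][:2]).round(1))
w,_=best(f,"white_caddy");print(np.round(np.median(w,0)),ctrl.get_state()["wrist_force"].round(1))
cv2.imwrite("pics/s6.png",cv2.resize(f["pixels"][80:280,100:360,::-1],None,fx=3,fy=3))
```

```text
[array([623.8, 161.3]), array([101.4,  53.5]), np.float64(9.7)] [121.9 165.4] [-0.  -0.3]
[array([624.2, 161. ]), array([102. ,  53.7]), np.float64(9.7)] [121.9 165.5] [-0.2 -0.6]
[array([623.3, 160.6]), array([101.3,  54.5]), np.float64(9.8)] [121.1 165.6] [-0.3 -0.5]
[ 439. -167.   34.] [-0.1  0.  -0.7]
```

View pics/s6.png

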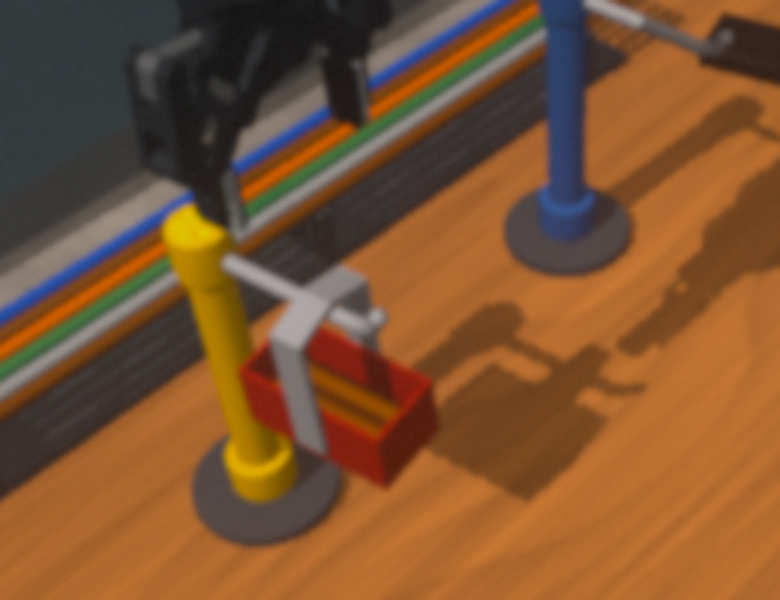

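The red caddy hangs level and still, with its bar at crop (330,290) on the hook and the rods inside. The gripper is clear above it and the white caddy is where it was, so I'm handing in.

```bash
python3 -c "
from bench import ctrl
print(ctrl.hand_in())"
```

```text
the job is handed in; nothing more can be done
None
```

The red caddy hangs level and still by its loop on the yellow stand's hook, the white caddy is where it stood, and the job is handed in; no verdict was returned.

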